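# Sort culture ware into its carriers for the pass box

### The job

Sort the five loose vessels into their carriers, ready for the pass box: lay one flask flat in each lane of the flask tray, set the large and the small dish each in the round recess made for its size in the dish carrier, and stand the square bottle in its stand. Keep every vessel upright and set it down rather than dropping it, so that all sit flat on the carrier floors at the end. Leave the tally counter and the cover-glass box where they are.

Things in the scene. Friction and masses are not known exactly. Their poses are not given: they have to be found in the camera images.
- flask_a: one of two like culture flasks, clear, white screw cap, lying flat: 92 mm long with cap, 43 wide, 25 high, 35 g. Origin: underside, mid-length, mid-width; x along the flask to the cap, z up. Body with parallel 43 mm sides from x = -46 to +10 mm, narrower shoulder to +24, 23 mm cap to +46. Balances at x = -12 mm: grip there across y.
- flask_b: one of two like culture flasks, clear, white screw cap, lying flat: 92 mm long with cap, 43 wide, 25 high, 35 g. Origin: underside, mid-length, mid-width; x along the flask to the cap, z up. Body with parallel 43 mm sides from x = -46 to +10 mm, narrower shoulder to +24, 23 mm cap to +46. Balances at x = -12 mm: grip there across y.
- dish_large: the larger round culture dish, clear, with its lid on: 60 mm across, 16 mm high, about 25 g. Origin: centre of the underside, z up. Grip it across its diameter in any direction.
- dish_small: the smaller round culture dish, clear, with its lid on: 40 mm across, 13 mm high, about 25 g. Origin: centre of the underside, z up. Grip it across its diameter in any direction.
- bottle: clear square medium bottle, standing, with a round white cap: body 42 x 42 mm and 48 mm high, 76 mm high over the 30 mm cap (cap from 58 to 76 mm), about 60 g. Origin: centre of the underside; x and y square to its flat sides, z up.
- flask_tray: low aluminium tray, fixed, 116 x 142 mm, with two lanes and a ridge between. Origin: centre of the underside. Lanes run along x, centred at y = +38 and -38 mm, each 108 mm long, 58 wide inside; floor 3 mm above the origin, walls and ridge rise to 10 mm. A flask lies along a lane, cap to either end.
- dish_carrier: flat aluminium plate, 96 x 180 x 9 mm, with two round recesses; fixed to the bench. Origin: centre of the underside. The large recess, 74 mm wide, is centred at y = +42 mm and the small one, 54 mm wide, at y = -46 mm, both at x = 0; their floors are 4 mm above the origin and the plate's top is at 9 mm.
- bottle_stand: square aluminium stand with an upright rim, 66 x 66 mm outside, 58 x 58 mm inside; fixed to the bench. Origin: centre of the underside; x and y square to its walls. The floor is 3 mm and the rim 20 mm above the origin.
- counter: bystander: a round steel hand tally counter lying on the bench, 38 mm across, 22 mm high. Origin: centre of the underside. To be left where it is.
- glass_box: bystander: a small square box of cover glasses, 29 x 29 mm, 21 mm high, dark with a pale lid. Origin: centre of the underside. To be left where it is.
There are look-alikes about, which are no part of the job. Leave any black or purple look-alike of the dish_large alone.

How it is judged:
By the outcome, as a careful person would: the job done as asked, in the order asked, and still so for the second after the job is handed in, with the robot touching nothing.
It also fails if it takes over 122 s, if anything falls off the work surface, if the arm or the gripper's body presses on something with over 40 N, if the wrist force passes 120 N, or if a joint passes its speed limit or range.

### The arm

A 7-joint arm with a two-finger parallel gripper is mounted at the origin on the work surface. World frame = base frame: x ahead of the robot, y to its left, z up, the work surface at z = 0. Lengths are in m, angles in rad, forces in N, time in s.
With the tool pointing down it reaches from about 0.375 to 0.925 m from the base axis. Payload 3.1 kg.
Tool frame: the origin (TCP) lies between the finger pads; the fingertips stand 19 mm ahead of it and the grasp point (between the pads) is the TCP; z points along the fingers, y is the direction in which the jaws open and shut (so a half turn about z gives the same grasp; the last joint's range is limited). The gripper opens to 85 mm and grips with 20 to 120 N. Pads are 22 mm wide; open, the fingers measure 114 mm over their backs; the gripper's body (76 mm by 85 mm) begins 54 mm behind the grasp point. The pads swing forward as they close: fully open they stand 13 mm farther back than shut.
Start: joints at [1.15, 0.383, 0.044, 1.598, -0.018, 1.161, -0.05], TCP at [0.206, -0.616, 0.25] pointing down, gripper open.
Joint ranges: [-2.61, 2.61], [-0.41, 2.15], [-1.48, 1.57], [0, 2.5], [-1.57, 4.71], [0.05, 1.97], [-2.85, 2.85]. Speed limits (rad/s): [2.79, 2.79, 3.14, 3.14, 3.14, 3.14, 3.14].

### API

Orientations are given as a unit quaternion [x, y, z, w].
In Python, from bench import move_ptp, movel, move_j, move_gripper, pause, inverse_kinematics, read_camera, camera_params, MotionError, sign_off, look_for, tip_of, read_time_s, read_qpos, read_joint_vel, read_effort, read_eef_pos, read_tcp_rot, read_ft_force, read_ft_torque, read_finger_gap gives the robot as it stands. Calls block until the motion is done:
- move_ptp(position, orientation): joint-space move of the TCP to a pose.
- movel(position, orientation=None, speed=0.15): straight line of the TCP; orientation=None keeps the orientation; speed is the mean speed in m/s.
- move_j(angles): joint-space move.
- move_gripper(opening, effort=None): finger opening in m; effort is the grip in N (None keeps the last); returns when the fingers have stopped.
- pause(seconds).
- inverse_kinematics(position, orientation): joint angles nearest the present ones, or None.
- read_camera(name): name is "scene" or "top" or "wrist"; returns the picture (480x640x3 uint8, red, green, blue); there is no depth.
- camera_params(name): a dict with "K" (3x3 intrinsics, pixels), "dist_coeffs" ([k1, k2, p1, p2, k3] as OpenCV has them; the pictures are not rectified), "camera_from_world" (4x4, takes a point from world to camera coordinates). Camera axes: x right, y down, z forward; pixel columns grow to the right and rows downward; lengths in m; the calibration is good to about 2 mm. A picture is of the moment at which its call begins: read the wrist's pose just before it. camera_params takes no time and is no camera call; for the wrist camera it gives the pose at the moment of the call.
A pose or a line that the arm cannot do raises MotionError and nothing moves.
- sign_off(): hands the job in, once; it reports no verdict.
Trained networks look in the newest picture that a camera, given by its name, has taken for a name from the list of things; names that differ only in an ending like _2 or _b are one class to them, and where a whole thing is asked for, a point or a joint stands for the part that bears it (a point fixed in the world has none). Each returns a list of dicts, best first, with "confidence" (0 to 1); they miss things now and then, are a little off and sometimes report something else, mostly with a low value. They report only what shows in the picture. A call takes as long as a camera call. They do not tell look-alikes from the thing itself.
- look_for(camera, name): "at" ([column, row] in pixels, amid what is visible of it).
- tip_of(camera, name): "at" ([column, row] in pixels: a listed point, or the origin of a listed thing).
Readings, each from a call of its own:
- read_time_s(): time.
- read_qpos(): joint angles.
- read_joint_vel(): joint speeds.
- read_effort(): joint torques, N m.
- read_eef_pos(): TCP position.
- read_tcp_rot(): TCP orientation.
- read_ft_force(): force on the tool from outside, world axes, zero at the start.
- read_ft_torque(): the same for the moment, N m.
- read_finger_gap(): finger opening in m.
Only numpy, scipy, OpenCV 4.12 (cv2) and the standard library are available. Lean on these libraries where they do the work, as an engineer would, in place of code of your own. Each camera call takes 0.05 s, during which the arm holds its last target. There are 200 camera calls.

## Working session

There is one attempt and no reset: what is moved stays moved. The work goes in short steps, each a Python script; the robot and the scene stay as the last script left them, time stands still between calls to the robot, and variables do not carry over. Pictures are saved under pics/ and viewed, about 12 in all and at most 16, crops included, and the job is handed in when it is done.

```bash
ls; mkdir -p pics; cat > h.py <<'E'
import numpy as np, cv2
from bench import *
def save(n,img): cv2.imwrite('pics/'+n+'.png',cv2.cvtColor(img,cv2.COLOR_RGB2BGR))
def ray(p,uv):
    K=np.array(p['K'],float);d=np.array(p['dist_coeffs'],float);T=np.array(p['camera_from_world'],float)
    n=cv2.undistortPoints(np.array(uv,float).reshape(1,1,2),K,d).ravel()
    R=T[:3,:3];c=-R.T@T[:3,3];v=R.T@np.array([n[0],n[1],1.]);return c,v/np.linalg.norm(v)
def at_z(p,uv,z):
    c,v=ray(p,uv);return c+v*(z-c[2])/v[2]
def tri(rs):
    A=np.zeros((3,3));b=np.zeros(3)
    for c,v in rs:
        M=np.eye(3)-np.outer(v,v);A+=M;b+=M@c
    return np.linalg.solve(A,b)
def proj(p,X):
    T=np.array(p['camera_from_world'],float)
    r,_=cv2.Rodrigues(T[:3,:3]);return cv2.projectPoints(np.array(X,float).reshape(-1,1,3),r,T[:3,3],np.array(p['K'],float),np.array(p['dist_coeffs'],float))[0].reshape(-1,2)
def qd(yaw): # tool down, jaw (y) axis: tool x at angle yaw
    from scipy.spatial.transform import Rotation as R
    return (R.from_euler('z',yaw)*R.from_euler('x',np.pi)).as_quat()
E
python3 - <<'E'
from h import *
print(read_time_s(),read_tcp_rot(),read_eef_pos())
names=['flask_a','dish_large','dish_small','bottle','flask_tray','dish_carrier','bottle_stand','counter','glass_box']
for cam in ['top','scene','wrist']:
    save(cam+'0',read_camera(cam)); p=camera_params(cam)
    c,_=ray(p,[320,240]);print(cam,c.round(3))
    if cam=='wrist':continue
    for n in names:
        for f in (look_for,tip_of):
            print(n,f.__name__,[(np.round(d['at']).tolist(),round(d['confidence'],2),at_z(p,d['at'],0.01).round(3)[:2].tolist()) for d in f(cam,n)])
print(read_time_s())
E
```

```text
pics
0.0 [ 9.86995973e-01  1.60739715e-01 -2.69307587e-04 -1.27291843e-03] [ 0.20591123 -0.61558551  0.24887847]
top [0.478 0.023 1.058]
flask_a call [([325.0, 270.0], 0.97, [0.455, -0.011]), ([219.0, 206.0], 0.56, [0.589, 0.208])]
flask_a call [([323.0, 264.0], 0.87, [0.467, -0.007]), ([219.0, 206.0], 0.69, [0.59, 0.208]), ([229.0, 275.0], 0.6, [0.445, 0.187])]
dish_large call [([229.0, 276.0], 0.86, [0.444, 0.187]), ([267.0, 319.0], 0.85, [0.353, 0.109]), ([330.0, 321.0], 0.81, [0.348, -0.022]), ([257.0, 165.0], 0.7, [0.676, 0.129])]
dish_large call [([268.0, 318.0], 0.81, [0.355, 0.108]), ([328.0, 320.0], 0.79, [0.349, -0.017]), ([227.0, 275.0], 0.77, [0.446, 0.193]), ([261.0, 166.0], 0.59, [0.672, 0.121])]
dish_small call [([401.0, 261.0], 0.59, [0.47, -0.172]), ([273.0, 227.0], 0.55, [0.544, 0.097])]
dish_small call [([402.0, 260.0], 0.87, [0.472, -0.174]), ([419.0, 199.0], 0.28, [0.602, -0.211])]
bottle call [([419.0, 196.0], 0.56, [0.608, -0.212]), ([272.0, 226.0], 0.37, [0.545, 0.098])]
bottle call [([416.0, 196.0], 0.7, [0.608, -0.205])]
flask_tray call [([146.0, 258.0], 0.5
[... 1390 characters left out ...]
0.61, -0.214])]
flask_tray call [([455.0, 173.0], 0.89, [0.496, 0.358])]
flask_tray call [([454.0, 177.0], 0.65, [0.502, 0.348]), ([290.0, 289.0], 0.49, [0.55, -0.093])]
dish_carrier call [([131.0, 340.0], 0.75, [0.492, -0.36])]
dish_carrier call [([130.0, 340.0], 0.79, [0.49, -0.361])]
bottle_stand call [([378.0, 317.0], 0.73, [0.68, 0.001])]
bottle_stand call [([434.0, 233.0], 0.61, [0.596, 0.206]), ([375.0, 320.0], 0.56, [0.683, -0.007])]
counter call [([287.0, 288.0], 0.57, [0.547, -0.095])]
counter call [([288.0, 289.0], 0.87, [0.549, -0.095])]
glass_box call [([370.0, 241.0], 0.52, [0.543, 0.091])]
glass_box call [([373.0, 243.0], 0.82, [0.55, 0.092])]
wrist [ 0.268 -0.597  0.374]
1.95
```

```bash
python3 - <<'E'
import cv2
a=cv2.imread('pics/top0.png')[100:380,80:560];cv2.imwrite('pics/topc.png',cv2.resize(a,(800,467),interpolation=cv2.INTER_CUBIC))
E
```

```text
(no output)
```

View pics/topc.png

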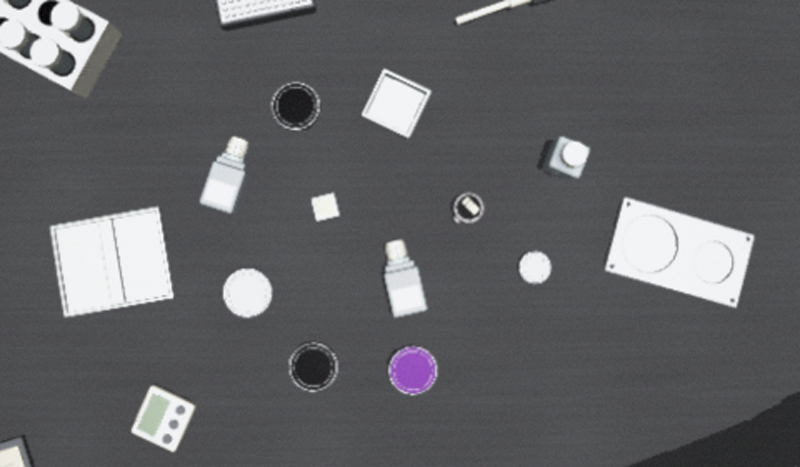

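View pics/scene0.png

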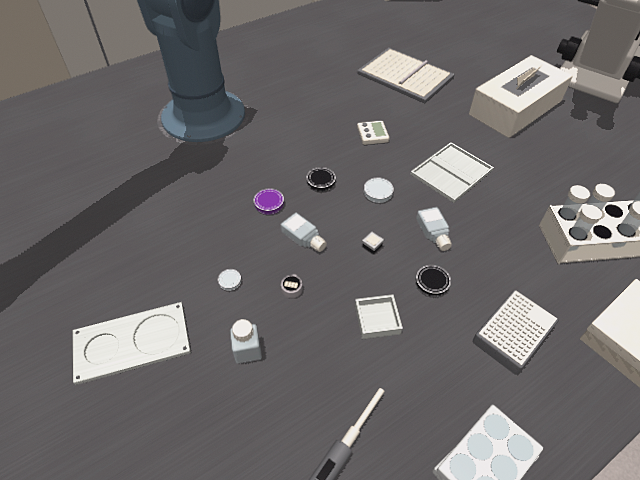

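The top view shows both flasks, with their caps away from the robot, at about (218,206) and (324,268) in the full image. The clear large dish is at (228,276), the small dish at (401,260) and the bottle at (419,196). The tray is left, the dish carrier right and the stand at the top. The black and purple discs are the look-alikes. Next I'll get outlines for yaw.

```bash
cat > seg.py <<'E'
from h import *
def comps(img,p,z,thr=110,amin=120):
    g=cv2.cvtColor(img,cv2.COLOR_RGB2GRAY);m=(g>thr).astype(np.uint8)
    out=[]
    cs,_=cv2.findContours(m,cv2.RETR_EXTERNAL,cv2.CHAIN_APPROX_NONE)
    for c in cs:
        if cv2.contourArea(c)<amin: continue
        W=np.array([at_z(p,u,z)[:2] for u in c.reshape(-1,2)])
        r=cv2.minAreaRect((W*1000).astype(np.float32))
        ctr=c.reshape(-1,2).mean(0)
        M=cv2.moments((W*1000).astype(np.float32)) 
        out.append((ctr.round().astype(int).tolist(),np.round(r[0],1).tolist(),np.round(r[1],1).tolist(),round(r[2],1),np.round([M['m10']/M['m00'],M['m01']/M['m00']],1).tolist()))
    return out
E
python3 - <<'E'
from seg import *
p=camera_params('top');im=cv2.cvtColor(cv2.imread('pics/top0.png'),cv2.COLOR_BGR2RGB)
for o in comps(im,p,0.012): print(*o)
E
```

```text
[358, 470] [32.6, -77.3] [51.8, 23.7] 18.9 [31.7, -78.1]
[77, 417] [140.1, 523.2] [207.2, 150.0] 17.1 [141.6, 521.4]
[177, 351] [288.2, 297.0] [64.4, 67.8] 65.3 [288.3, 296.9]
[328, 322] [347.2, -16.0] [60.2, 60.2] 89.5 [346.6, -15.9]
[24, 295] [403.3, 639.8] [129.3, 123.4] 6.6 [402.4, 636.3]
[228, 275] [444.1, 189.6] [62.5, 60.1] 89.7 [444.7, 189.5]
[401, 260] [473.8, -170.4] [40.1, 41.8] 44.1 [473.5, -170.2]
[322, 268] [462.8, -3.6] [94.9, 44.5] 12.6 [457.6, -4.7]
[147, 257] [484.0, 361.8] [118.6, 144.6] 9.7 [484.2, 361.8]
[487, 251] [490.3, -359.5] [182.8, 99.7] 73.7 [490.3, -359.5]
[360, 225] [549.2, -87.6] [37.8, 37.7] 89.6 [548.3, -87.0]
[275, 224] [551.2, 92.3] [31.4, 31.2] 13.8 [551.1, 92.2]
[421, 194] [613.4, -216.9] [43.9, 46.2] 68.1 [612.8, -216.9]
[216, 205] [594.8, 214.8] [44.3, 94.6] 70.7 [589.7, 216.5]
[317, 161] [681.5, 2.1] [68.6, 69.2] 63.5 [681.6, 2.3]
[637, 123] [781.0, -727.8] [18.8, 66.7] 84.8 [780.7, -730.0]
[383, 101] [810.5, -136.8] [16.2, 133.5] 20.4 [811.9, -139.2]
[439, 82] [856.2, -262.0] [21.0, 64.4] 19.8 [857.8, -265.9]
[92, 112] [801.9, 494.8] [235.1, 103.4] 61.3 [796.4, 487.0]
[236, 90] [837.5, 174.0] [84.3, 120.7] 11.6 [837.5, 174.0]
[637, 60] [937.0, -745.9] [16.5, 102.5] 82.9 [921.4, -746.1]
[467, 41] [953.3, -330.4] [130.2, 88.5] 81.3 [953.2, -330.3]
[563, 40] [955.6, -552.4] [98.9, 157.7] 44.9 [937.5, -525.6]
[327, 34] [962.9, -19.3] [90.6, 133.6] 8.8 [962.9, -19.5]
[484, 3] [1043.2, -392.1] [46.2, 771.6] 3.5 [1057.2, -579.1]
[171, 16] [975.2, 322.4] [400.8, 150.7] 87.7 [982.2, 350.9]
[9, 6] [1059.1, 711.5] [51.8, 32.9] 84.0 [1060.7, 713.2]
```

```bash
cat > look.py <<'E'
from seg import *
def hover(xy,yaw,z=0.22):
    for k in (0,np.pi,-np.pi):
        q=inverse_kinematics([xy[0],xy[1],z],qd(yaw+k))
        if q is not None:
            move_ptp([xy[0],xy[1],z],qd(yaw+k));return yaw+k
    raise SystemExit('no ik')
E
python3 - <<'E'
from look import *
d=np.deg2rad
y=d(12.6);c=np.array([.463,-.004])-.012*np.array([np.cos(y),np.sin(y)])
print(hover(c-0.06*np.array([np.cos(y),np.sin(y)]),y,0.25),read_time_s(),read_qpos())
move_gripper(.062); p=camera_params('wrist');im=read_camera('wrist');save('w1',im);print(read_time_s())
for o in comps(im,p,.012,amin=1500): print(*o)
print(look_for('wrist','flask_a'),tip_of('wrist','flask_a'))
E
```

```text
0.21991148575128552 4.1833 [ 0.59560423 -0.10726323 -0.60218127  2.14378329 -0.06877196  1.0869119
 -1.32456107]
4.6
[504, 458] [157.0, -281.9] [96.5, 49.9] 48.6 [160.5, -284.1]
[310, 190] [359.5, -33.2] [402.6, 669.4] 12.6 [382.6, -35.5]
[] [{'at': [315.8, 122.1], 'confidence': 0.61}]
```

View pics/w1.png

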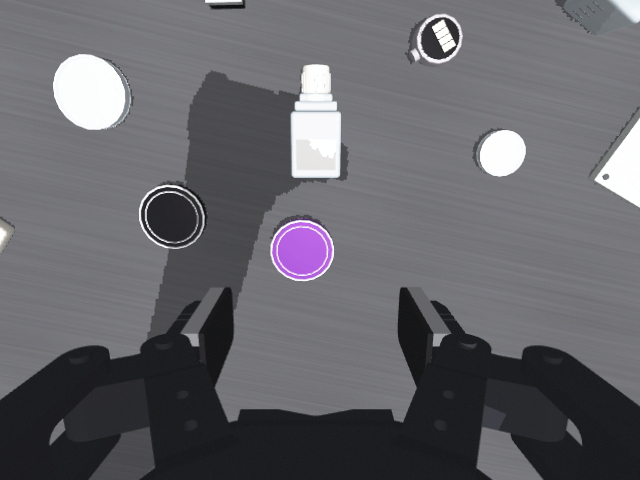

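Wrist view: flask a is at about (316,122) with its cap up, and the purple dish is nearer the fingers at (302,250). The clear large dish is at (91,92) and the small dish at (501,152). The outlines are clean, so I'll use a higher threshold and triangulate blob centres against the top view.

```bash
cat >> look.py <<'E'
def blob(img,p,xy,z,thr=160,a=(100,1e6)):
    """white component nearest world xy: pixel rect-centre, world rect on plane z"""
    g=cv2.cvtColor(img,cv2.COLOR_RGB2GRAY)
    cs,_=cv2.findContours((g>thr).astype(np.uint8),cv2.RETR_EXTERNAL,cv2.CHAIN_APPROX_NONE)
    best=None;t=proj(p,[[xy[0],xy[1],z]])[0]
    for c in cs:
        if not a[0]<cv2.contourArea(c)<a[1]: continue
        r=cv2.minAreaRect(c);e=np.hypot(*(np.array(r[0])-t))
        if best is None or e<best[0]: best=(e,c,r)
    W=np.array([at_z(p,u,z)[:2] for u in best[1].reshape(-1,2)])
    R=cv2.minAreaRect((W*1000).astype(np.float32))
    return np.array(best[2][0]),np.array(R[0])/1000,np.array(R[1]),R[2]
def load(n): return cv2.cvtColor(cv2.imread('pics/'+n+'.png'),cv2.COLOR_BGR2RGB)
E
python3 - <<'E'
from look import *
T=camera_params('top');S=camera_params('scene');W=camera_params('wrist');ti,si,wi=load('top0'),load('scene0'),load('w1')
for n,xy,z in [('flask_a',(.463,-.004),.02),('dish_large',(.444,.19),.014),('dish_small',(.474,-.17),.011)]:
    bw=blob(wi,W,xy,z,a=(700,2e4));bt=blob(ti,T,xy,z,thr=120);bs=blob(si,S,xy,z,thr=130)
    print(n,bw[1:],bt[1:],bs[0],'tri t+w',tri([ray(T,bt[0]),ray(W,bw[0])]).round(4),'t+w+s',tri([ray(T,bt[0]),ray(W,bw[0]),ray(S,bs[0])]).round(4))
E
```

```text
flask_a (array([ 0.4619747 , -0.00534908]), array([92.45133972, 42.51538467]), 12.646252632141113) (array([ 0.46279926, -0.00328382]), array([93.64740753, 43.83800888]), 12.556300163269043) [304.54193115 230.3973999 ] tri t+w [ 0.4632 -0.0042  0.0113] t+w+s [ 0.4631 -0.0042  0.0257]
dish_large (array([0.44361832, 0.18772214]), array([59.88455963, 60.17069244]), 12.82564640045166) (array([0.44414847, 0.18828964]), array([60.26888657, 59.95527267]), 89.73309326171875) [378.5 187.5] tri t+w [0.4442 0.1885 0.0126] t+w+s [0.4444 0.1875 0.0173]
dish_small (array([ 0.47278595, -0.1735455 ]), array([40.43060303, 39.66555405]), 18.856122970581055) (array([ 0.47435974, -0.17007381]), array([40.2634201, 39.7855072]), 89.34864807128906) [228.80003357 278.10003662] tri t+w [ 0.4734 -0.1682  0.0222] t+w+s [ 0.4735 -0.1708  0.0148]
```

```bash
cat >> look.py <<'E'
def down(xy,z0,z1,step=.0015,thr=1.5):
    """step down at xy from z0 until the vertical force changes by thr or z1; returns z, change"""
    f0=read_ft_force()[2];z=z0
    while z>z1+1e-6:
        z=max(z1,z-step);movel([xy[0],xy[1],z],speed=.03)
        f=read_ft_force()[2]-f0
        if abs(f)>thr: return z,f
    return z,f
E
python3 - <<'E'
from look import *
y=np.deg2rad(12.6);c=np.array([.4625,-.0045])-.012*np.array([np.cos(y),np.sin(y)])
move_ptp([*c,.12],qd(y)); movel([*c,.034]); pause(.2)
print(read_ft_force().round(2),down(c,.034,.008),read_eef_pos(),read_ft_force().round(2),read_finger_gap(),read_time_s())
E
```

```text
[0.22 0.43 1.01] (0.0295, np.float64(-2.4807014751552785)) [ 0.45063765 -0.00710066  0.0293598 ] [ 0.54  0.19 -1.47] 0.06188745293861408 7.0
```

```bash
sed -i 's/        f=read_ft_force()\[2\]-f0/        pause(.06);f=np.mean([read_ft_force()[2] for _ in range(3)])-f0/; s/if abs(f)>thr/if f>thr/; s/thr=1.5)/thr=2.5)/' look.py; python3 - <<'E'
from look import *
for i in range(6): pause(.05);print(read_ft_force().round(2),end='')
c=read_eef_pos()[:2];c=np.array([.4508,-.0071])
f=read_ft_force()[2]
print(down(c,.0295,.008),read_eef_pos(),read_ft_force().round(2),read_time_s())
E
```

```text
[-0.52 -0.17 -0.35][ 0.59 -0.4  -0.55][ 0.16 -0.5   0.6 ][-0.25 -0.35  0.18][ 0.15  0.69 -0.09][-0.84  0.3  -0.06](0.012999999999999987, np.float64(5.186554152796299)) [ 0.4511078  -0.00707925  0.01352748] [-1.36 -0.46  5.12] 10.6917
```

The fingertips touched the bench at TCP z ≈ 0.0135 with a 62 mm gap. That fits the forward-swing model, so the tips should stand about 17 mm ahead at 43 mm. Next: grip flask a and view the tray from just in front of it.

```bash
python3 - <<'E'
from look import *
y=np.deg2rad(12.6);c=np.array([.4508,-.0071])
movel([*c,.026],speed=.1); move_gripper(.03,30);print(read_finger_gap())
movel([*c,.12],speed=.2);print(read_finger_gap())
yt=np.deg2rad(9.7);R=np.array([[np.cos(yt),-np.sin(yt)],[np.sin(yt),np.cos(yt)]])
t=np.array([.484,.362])
h=t+R@[-.10,-.038]
move_ptp([*h,.2],qd(yt));pause(.15);p=camera_params('wrist');im=read_camera('wrist');save('w2',im);print(read_finger_gap(),read_time_s())
T=camera_params('top');bt=blob(load('top0'),T,t,.008,thr=120)
for thr in(150,170):
  b=blob(im,p,t,.008,thr=thr,a=(3000,1e5));print(b,tri([ray(T,bt[0]),ray(p,b[0])]))
d=tip_of('wrist','flask_tray');print(d,[at_z(p,e['at'],.0) for e in d])
E
```

```text
0.04201425851719871
0.04179414135391935
0.04265610073810306 13.35
(array([262.5, 108.5]), array([0.46020862, 0.35350012]), array([156.02600098, 136.73355103]), 9.582841873168945) [0.4744669  0.35566214 0.02643522]
(array([222.91175842,  65.35294342]), array([0.48604022, 0.38950732]), array([90.47996521, 74.00460052]), 9.709875106811523) [ 0.49246189  0.40321986 -0.08845985]
[{'at': [263.4, 84.9], 'confidence': 0.8}] [array([0.48243373, 0.35965958, 0.        ])]
```

View pics/w2.png

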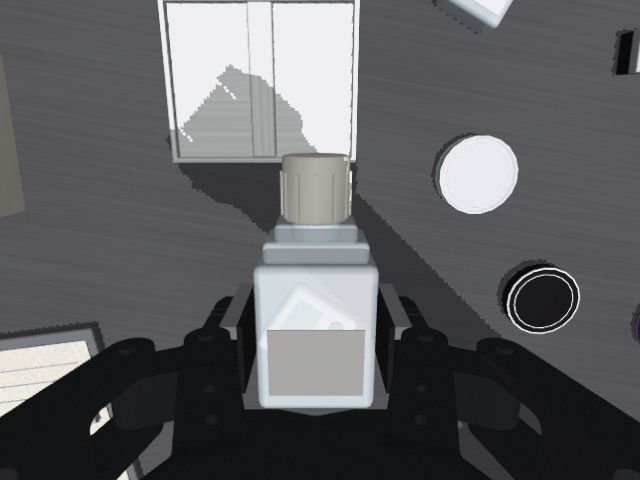

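Flask a is held level, with the tray ahead. Its near corners are at about (173,160) and (356,160), and the network's tray origin agrees with the top view to 2 mm. Now I'll place it in the near lane.

```bash
python3 - <<'E'
from look import *
p=camera_params('wrist');yt=np.deg2rad(9.7);R=np.array([[np.cos(yt),-np.sin(yt)],[np.sin(yt),np.cos(yt)]])
cr=[at_z(p,u,.01)[:2] for u in([173,160],[356.5,161])]
t1=[cr[0]-R@[-.058,.071],cr[1]-R@[-.058,-.071]];print('tray from corners',t1)
t=np.mean([t1[0],t1[1],[.484,.362],[.4824,.3597]],0);print(t)
g=t+R@[-.012,-.038]
move_ptp([*g,.10],qd(yt));movel([*g,.036],speed=.12);pause(.15)
print(down(g,.036,.0265,step=.0015,thr=2.0),read_eef_pos(),read_finger_gap())
move_gripper(.05);movel([*g,.1],speed=.2);print(read_time_s())
# flask b: look
y=np.deg2rad(-19.3);u=np.array([np.cos(y),np.sin(y)]);c=np.array([.5945,.2135])
print(hover(c-.075*u,y,.2));move_gripper(.062);pause(.1)
p=camera_params('wrist');im=read_camera('wrist');save('w3',im)
b=blob(im,p,c,.02,a=(700,3e4));T=camera_params('top');bt=blob(load('top0'),T,c,.02,thr=120)
print(b,bt,tri([ray(T,bt[0]),ray(p,b[0])]),read_time_s())
im=read_camera('top');save('top1',im);print(blob(im,T,g,.015,thr=120))
E
```

```text
tray from corners [array([0.48493429, 0.36060226]), array([0.48400546, 0.36049017])]
[0.48383494 0.36069811]
(0.02849999999999999, np.float64(3.824539493126145)) [0.47874866 0.32155384 0.02903498] 0.042497205892860684
17.125
-0.3368485456349056
(array([319.5, 140.5]), array([0.57461768, 0.21650439]), array([41.9295845 , 54.99538422]), 72.0351333618164) (array([215.65000916, 203.05000305]), array([0.59412451, 0.21371933]), array([43.61449051, 93.73537445]), 71.28295135498047) [0.58313531 0.21145755 0.06060286] 18.1583
(array([139.25001526, 219.25003052]), array([0.56232074, 0.37650446]), array([53.73753738, 26.81840515]), 45.72597122192383)
```

View pics/w3.png

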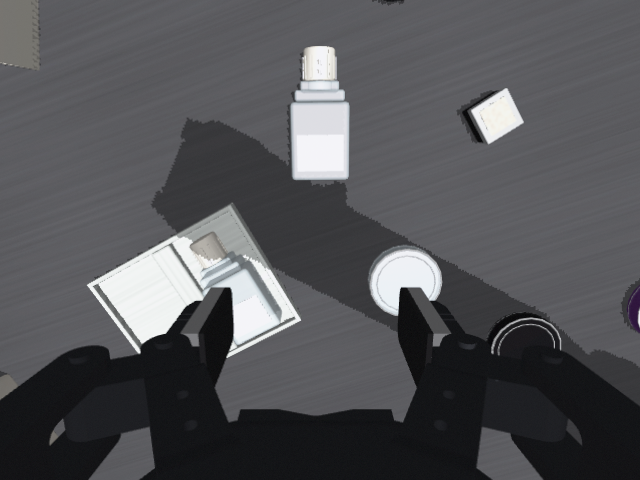

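The wrist view shows flask b at (320,140) with its cap up, and flask a lying in the right lane of the tray. Contact came at 28.7 mm where 29 mm was expected. Now flask b, then the large dish.

```bash
cat >> look.py <<'E'
def pick(xy,yaw,z,opening,grip=30):
    movel([*xy,z],qd(yaw),speed=.12) if 0 else None
    move_ptp([*xy,z+.06],qd(yaw)); movel([*xy,z],speed=.12); move_gripper(opening,grip)
    g=read_finger_gap(); movel([*xy,z+.08],speed=.2); print('picked',g,read_finger_gap(),read_time_s())
def place(xy,yaw,zexp,opening,clear=.09):
    move_ptp([*xy,zexp+clear],qd(yaw)); movel([*xy,zexp+.006],speed=.15); pause(.12)
    r=down(xy,zexp+.006,zexp-.0025,step=.0015,thr=2.0); print('placed',r,read_finger_gap())
    move_gripper(opening); movel([*xy,zexp+.08],speed=.2); print(read_time_s())
E
python3 - <<'E'
from look import *
pick([.581,.2158],np.deg2rad(-18.5),.026,.03)
yt=np.deg2rad(9.7);R=np.array([[np.cos(yt),-np.sin(yt)],[np.sin(yt),np.cos(yt)]])
g=np.array([.4838,.3607])+R@[-.012,.038]
place(g,yt,.029,.05)
save('top2',read_camera('top'))
# large dish look
yd=np.deg2rad(-16.3);u=np.array([np.cos(yd),np.sin(yd)]);c=np.array([.444,.188])
move_gripper(.08);yy=hover(c-.06*u,yd,.2);pause(.1)
p=camera_params('wrist');im=read_camera('wrist');save('w4',im)
T=camera_params('top');bt=blob(load('top0'),T,c,.014,thr=120);b=blob(im,p,c,.014,a=(700,4e4))
print(yy,b,tri([ray(T,bt[0]),ray(p,b[0])]),read_time_s())
E
python3 - <<'E'
import cv2,numpy as np
a=cv2.imread('pics/top2.png')[180:340,90:290];b=cv2.imread('pics/w4.png')
cv2.imwrite('pics/m4.png',np.hstack([cv2.resize(a,(400,320)),cv2.resize(b,(400,300),interpolation=cv2.INTER_AREA)[:320] if 0 else cv2.copyMakeBorder(cv2.resize(b,(400,300)),0,20,0,0,0)]))
E
```

```text
picked 0.04234801517117877 0.04210033015027496 20.2917
placed (0.028999999999999998, np.float64(7.336838056443243)) 0.04217939687071223
24.0167
-0.2844886680750757 (array([319. , 135.5]), array([0.44389679, 0.18653864]), array([59.060112  , 59.17429733]), 73.89496612548828) [0.44468076 0.18633554 0.02608975] 25.525
```

View pics/m4.png

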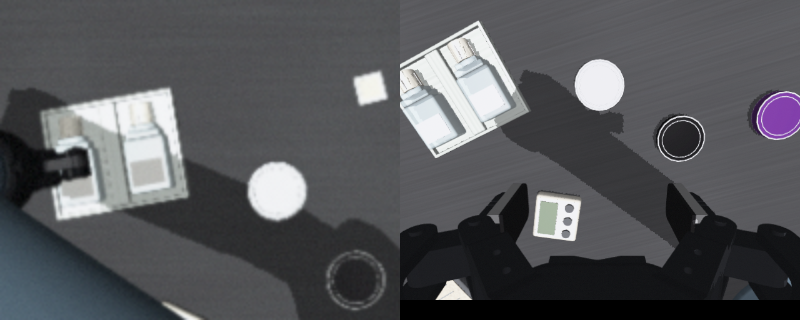

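Both flasks lie in their lanes. The large dish is at (319,135) in the full wrist picture. Next: pick it and view the carrier.

```bash
cat >> look.py <<'E'
def yawfor(xy,yaw,z=.1):
    o=[]
    for k in (0,np.pi,-np.pi):
        q=inverse_kinematics([*xy,z],qd(yaw+k))
        if q is not None: o.append((abs(q[6]),yaw+k))
    return min(o)[1]
E
python3 - <<'E'
from look import *
c=[.444,.187]
y=yawfor(c,np.deg2rad(10));pick(c,y,.0213,.045,25)
yc=np.deg2rad(-16.3);R=np.array([[np.cos(yc),-np.sin(yc)],[np.sin(yc),np.cos(yc)]]);t=np.array([.4903,-.3595])
g=t+R@[0,.042]
yp=yawfor(g,yc+np.pi/2);print(np.rad2deg(yp))
d=np.array([np.cos(yp),np.sin(yp)]);h=g-d*.10
try: move_ptp([*h,.2],qd(yp))
except MotionError as e: print(e); h=g-d*.03; move_ptp([*h,.2],qd(yp))
pause(.12);p=camera_params('wrist');im=read_camera('wrist');save('w5',im);print(read_finger_gap(),read_time_s())
dd=tip_of('wrist','dish_carrier');print(dd,[at_z(p,e['at'],.0) for e in dd])
print(proj(p,[[*(t+R@q),.009] for q in ([.048,.09],[.048,-.09],[-.048,-.09],[-.048,.09],[0,.042],[0,-.046])]).round().tolist())
E
```

```text
picked 0.0587114016805463 0.058647046030394376 29.6917
73.69999999999999
0.05863336259501386 32.0417
[{'at': [315.0, 144.2], 'confidence': 0.62}] [array([ 0.4895967 , -0.36200312,  0.        ])]
[[383.0, 10.0], [373.0, 253.0], [257.0, 253.0], [248.0, 10.0], [315.0, 83.0], [315.0, 200.0]]
```

View pics/w5.png

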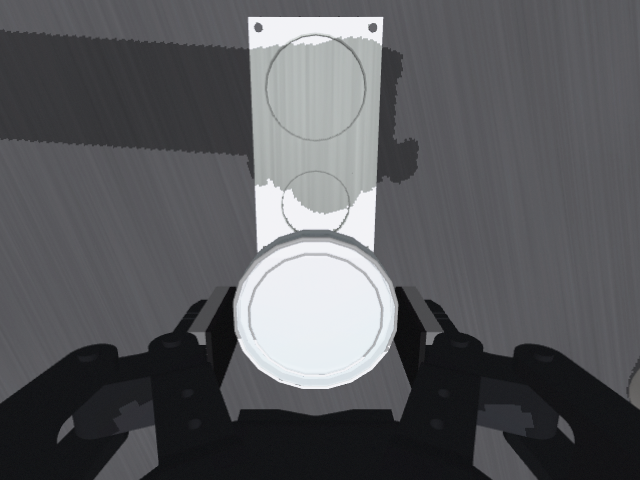

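The picture shows the carrier's large recess rim at about (316,88), some 5 px short of the prediction, and the small rim at (316,204). The dish is held level. I'll correct and place.

```bash
python3 - <<'E'
from look import *
yc=np.deg2rad(-16.3);R=np.array([[np.cos(yc),-np.sin(yc)],[np.sin(yc),np.cos(yc)]]);t=np.array([.4903,-.3595])
p=camera_params('wrist')
L=at_z(p,[316,88],.009)[:2];s=at_z(p,[316,204],.009)[:2];print('wrist L,s',L,s,'top',t+R@[0,.042],t+R@[0,-.046])
g=(L+t+R@[0,.042])/2;print(g)
yp=np.deg2rad(73.7)
place(g,yp,.0253,.075,clear=.06)
# small dish: look
c=np.array([.4735,-.1715]);u=np.array([np.cos(yp),np.sin(yp)])
h=c-.05*u;move_ptp([*h,.2],qd(yp));move_gripper(.06);pause(.1)
p=camera_params('wrist');im=read_camera('wrist');save('w6',im)
T=camera_params('top');bt=blob(load('top0'),T,c,.011,thr=120);b=blob(im,p,c,.011,a=(700,4e4))
print(b,tri([ray(T,bt[0]),ray(p,b[0])]),read_time_s());save('top3',read_camera('top'))
E
python3 - <<'E'
import cv2,numpy as np
a=cv2.imread('pics/top3.png')[200:300,430:555];b=cv2.imread('pics/w6.png')
cv2.imwrite('pics/m6.png',np.hstack([cv2.resize(a,(400,320)),cv2.copyMakeBorder(cv2.resize(b,(400,300)),0,20,0,0,0)]))
E
```

```text
wrist L,s [ 0.50139228 -0.32371752] [ 0.4771766  -0.40756285] top [ 0.502088   -0.31918818] [ 0.47738933 -0.40365104]
[ 0.50174014 -0.32145285]
placed (0.025299999999999996, np.float64(8.675588677765885)) 0.058822160557537695
35.4583
(array([314. , 150.5]), array([ 0.47219431, -0.17282669]), array([38.25839615, 38.44826508]), 73.6978530883789) [ 0.47313541 -0.1731348  -0.00518608] 36.5417
```

View pics/m6.png

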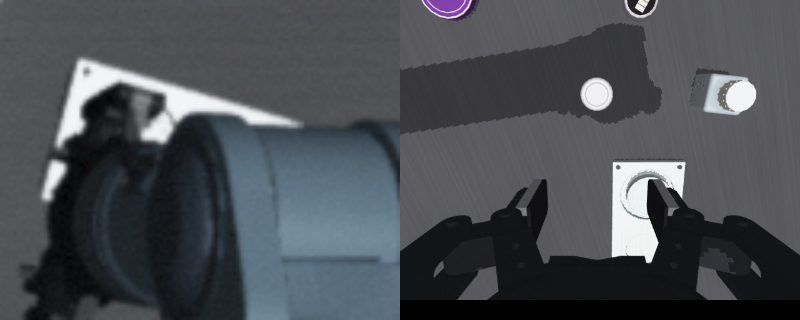

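The large dish appears seated in its recess, with contact at the expected height. The small dish is at (314,150), and I'm picking it now.

```bash
python3 - <<'E'
from look import *
yp=np.deg2rad(73.7)
pick([.4728,-.172],yp,.0240,.03,25)
place(np.array([.4773,-.4056]),yp,.0280,.056,clear=.06)
# view carrier then bottle
c=np.array([.612,-.215]);y=yawfor(c,np.deg2rad(-21.9),.2);u=np.array([np.cos(y),np.sin(y)])
h=c-.09*u;move_ptp([*h,.26],qd(y));move_gripper(.062);pause(.1)
p=camera_params('wrist');im=read_camera('wrist');save('w7',im);print(np.rad2deg(y),read_time_s());save('top4',read_camera('top'))
T=camera_params('top');S=camera_params('scene')
d=[(tip_of('wrist','bottle'),p)];print(d[0][0],[at_z(p,e['at'],0) for e in d[0][0]])
E
python3 - <<'E'
import cv2,numpy as np
a=cv2.imread('pics/top4.png')[200:300,430:555];b=cv2.imread('pics/w7.png')
cv2.imwrite('pics/m7.png',np.hstack([cv2.resize(a,(300,240)),b[0:240,150:650]]))
E
```

```text
picked 0.03830904065605205 0.03826898948736653 38.675
placed (0.027999999999999997, np.float64(7.903342922303681)) 0.038268285526128744
42.3333
158.1 43.9
[{'at': [321.3, 94.4], 'confidence': 0.91}] [array([ 0.60756293, -0.20950804,  0.        ])]
```

View pics/m7.png

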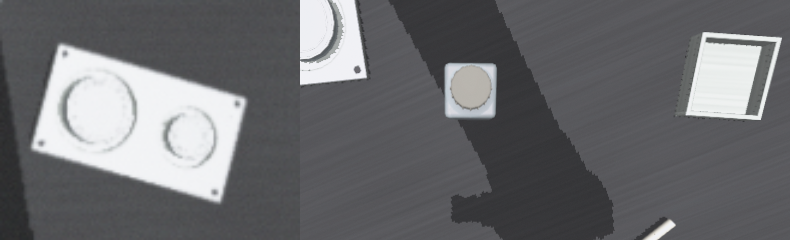

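The top view shows both dishes within their recesses. The bottle body spans about (295–346, 63–118) in the wrist view, square to the tool, and the stand is to its right.

```bash
python3 - <<'E'
from look import *
p=camera_params('wrist');T=camera_params('top')
print('body@.048',at_z(p,[320.5,90.5],.048),'cap@.076',at_z(p,[320.5,87.5],.076))
bt=blob(load('top0'),T,[.615,-.22],.07,thr=225,a=(20,1000));print('top cap',bt, at_z(T,bt[0],.076),'tri cap',tri([ray(T,bt[0]),ray(p,[320.5,87.5])]))
b=blob(load('top0'),T,[.6815,.002],.02,thr=130);print('stand top',b)
w=blob(load('w7'),p,[.6815,.002],.02,thr=150,a=(700,3e4));print('stand wrist',w,'tri',tri([ray(T,b[0]),ray(p,w[0])]))
print(tip_of('wrist','bottle_stand'),proj(p,[.6815,.002,0]))
E
```

```text
body@.048 [ 0.60835892 -0.21042669  0.048     ] cap@.076 [ 0.60862587 -0.21091765  0.076     ]
top cap (array([424.5, 191.5]), array([ 0.60967029, -0.20989415]), array([26.55472374, 26.14645767]), 89.97760009765625) [ 0.60885454 -0.20841662  0.076     ] tri cap [ 0.60887213 -0.21015723  0.07084261]
stand top (array([317.48846436, 161.34230042]), array([0.68010632, 0.0024368 ]), array([67.57300568, 67.71733093]), 64.21456909179688)
stand wrist (array([583.25933838,  75.76428986]), array([0.67927026, 0.00074947]), array([66.1097641, 65.7310791]), 64.07183074951172) tri [0.67953625 0.0023518  0.01939743]
[{'at': [567.7, 81.5], 'confidence': 0.58}] [[569.51508192  81.54641892]]
```

```bash
python3 - <<'E'
from look import *
y=yawfor([.6085,-.21],np.deg2rad(-21.9));c=[.6085,-.210]
move_ptp([*c,.15],qd(y));pick(c,y,.040,.03,30)
s=np.array([.6797,.0015]);ys=yawfor(s,np.deg2rad(-25.9));print(np.rad2deg([y,ys]))
place(s,ys,.043,.054)
# move away and look
move_ptp([.45,-.17,.30],qd(0));pause(.2)
save('topf',read_camera('top'));save('scf',read_camera('scene'));print(read_time_s())
T=camera_params('top')
for n in ['flask_a','dish_large','dish_small','bottle','counter','glass_box']:
    read=tip_of('top',n);print(n,[(round(e['confidence'],2),at_z(T,e['at'],.0).round(3)[:2].tolist()) for e in read])
E
python3 - <<'E'
import cv2,numpy as np
a=cv2.imread('pics/topf.png')[120:350,90:560];b=cv2.imread('pics/scf.png')[100:420]
cv2.imwrite('pics/mf.png',np.vstack([cv2.resize(a,(640,313)),b[:287]]))
E
```

```text
picked 0.041455731063638396 0.04134543745096216 46.5083
[158.1 154.1]
placed (0.04299999999999999, np.float64(6.70635838525095)) 0.041463918394225495
50.2917
52.225
flask_a [(0.94, [0.494, 0.321]), (0.72, [0.481, 0.403])]
dish_large [(0.95, [0.349, 0.107]), (0.94, [0.347, -0.022]), (0.85, [0.502, -0.321]), (0.59, [0.676, 0.127]), (0.23, [0.485, 0.361])]
dish_small []
bottle [(0.63, [0.68, 0.003])]
counter [(0.67, [0.55, -0.085])]
glass_box [(0.69, [0.547, 0.092]), (0.34, [0.49, 0.32])]
```

View pics/mf.png

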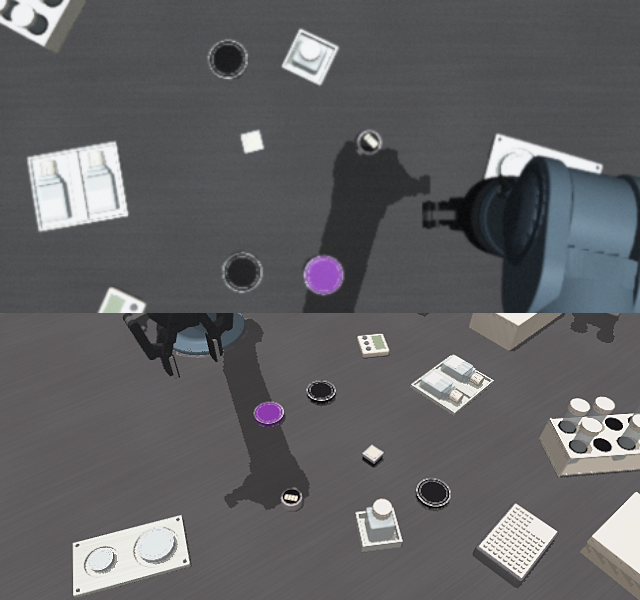

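The final views show both flasks in their lanes, both dishes in their recesses, the bottle upright in its stand, and the bystanders and look-alikes unmoved. One close crop of the carriers, then I'll hand in.

```bash
python3 - <<'E'
import cv2,numpy as np
b=cv2.imread('pics/scf.png')
f=lambda r,c:cv2.resize(b[r:r+100,c:c+130],(390,300),interpolation=cv2.INTER_CUBIC)
cv2.imwrite('pics/mz.png',np.hstack([f(290,65),f(130,390)]))
E
```

```text
(no output)
```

View pics/mz.png

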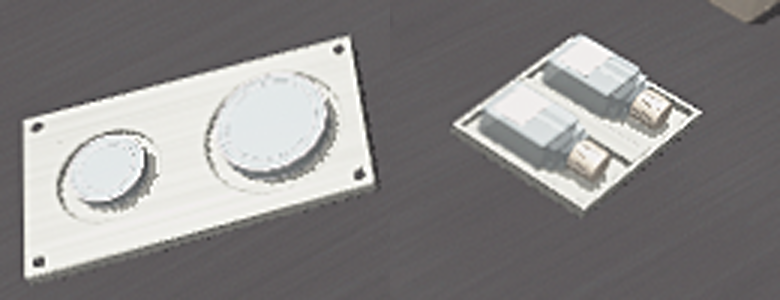

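The crop shows both dishes flat inside their recesses and both flasks flat within their lanes.

```bash
python3 -c "
from bench import *
print(sign_off(),read_time_s())"
```

```text
the job is handed in; nothing more can be done
the job is handed in; nothing more can be done
```

All five vessels are in their carriers and the job is handed in, at about 52 s on the robot clock. I placed them in the order listed: flask a, flask b, large dish, small dish, bottle. Each was lowered until it touched the carrier floor, then released.

**Checks that passed**
- **Touch-down:** every vessel met its floor within 0.5 mm of the expected height, with about 4–9 N change in vertical force.
- **Final pictures:** the top and scene views show both flasks flat in their lanes, both dishes flat in their recesses and the bottle upright in the stand. The tally counter, cover-glass box and the black and purple look-alikes were not disturbed.

**Checks that failed or disagreed**
- **Small dish:** the network did not find it in the last top picture, where the arm partly hid the carrier. I confirmed it by eye in the scene view.
- **Dish recesses:** the wrist and top views differed by about 4 mm, so I used the mean. That was within the 7 mm of play.
- **Heights from two views:** some were 1–2 cm off, and flask b's came out about 6 cm because only its body showed in the outline. I grasped using the stated heights, a measured touch of the fingertips on the bench, and the touch-down on placing.

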